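# Isolate the bench supply with the blade from the tool stand

## Robot

A 6-joint arm with a two-finger parallel gripper is mounted at the origin on the work surface. World frame = base frame: x ahead of the robot, y to its left, z up, the work surface at z = 0. Lengths are in mm, angles in rad, forces in N, time in s.
With the tool pointing down it reaches from about 350 to 875 mm from the base axis. Payload 4.2 kg.
Tool frame: the origin (TCP) lies at the very end of the fingers, on their centre line; the grasp point (between the pads) lies 19 mm behind it; z points along the fingers, y is the direction in which the jaws open and shut (so a half turn about z gives the same grasp; the last joint's range is limited). The gripper opens to 85 mm and grips with 20 to 120 N. Pads are 22 mm wide; open, the fingers measure 114 mm over their backs; the gripper's body (76 mm by 85 mm) begins 54 mm behind the grasp point. The pads swing forward as they close: fully open they stand 13 mm farther back than shut.
Start: joints at [-0.898, 0.385, 0.008, 0, -1.194, -0.259], TCP at [251.32, -572.221, 191.812] pointing down, gripper open.
Joint ranges: [-3.14, 3.14], [-1.21, 2.06], [-1.07, 1.41], [-3.16, 2.05], [-2.99, -0.16], [-3.1, 3.1]. Speed limits (rad/s): [2.79, 2.79, 3.14, 3.14, 3.14, 3.14].

## Interface

Orientations are given as a unit quaternion [x, y, z, w].
In Python, from bench import arm, optics, job gives the robot as it stands.
- The arm moves only by the tool send_rows, never from a script. Its argument "steps" is a list that holds one entry, the list of rows, each a list of 5 numbers: the shift along the tool's x, y, z in cm, then the turn about the tool's z in rad, then the opening, from 0 (shut) to 1 (fully open). A call has 1 to 10 rows; each row shifts and turns the pose as measured when the row begins, along the tool's axes as they then stand; what a row does not reach is not made up. A row lasts 1/12 s, in which the tool goes at most 41.7 mm and 7.16 degrees, less where a joint would pass 70% of its speed; a pose out of reach is approached as far as the arm can. A call with a gripper value outside its range is refused whole. The fingers move at their own pace and stop on an object; the grip force is fixed at half the most. Time passes only in rows, so rows that do not move let the fingers close. It gives the time, the measured TCP pose, the force and the opening at its end, in the units of the state.
- arm.read_state(): the state, without advancing time (a new reading comes with each control period).
- optics.get_image(name): name is "side" or "top" or "wrist"; returns (picture, depth): 400x640x3 uint8, blue, green, red; 400x640 float32, mm along the optical axis (not along the pixel's ray), 0 where there is no reading.
- optics.get_calibration(name): a dict with "K" (3x3 intrinsics, pixels), "rvec" (rotation vector, rad) and "tvec" (3), from world to camera coordinates, as OpenCV has them; the wrist camera has in their place "hand_eye" (4x4, takes a point from camera to tool coordinates, whose origin is the TCP and whose axes are the flange's). Camera axes: x right, y down, z forward; pixel columns grow to the right and rows downward; lengths in mm; the calibration is good to about 2 mm. A picture is of the moment at which its call begins: read the wrist's pose just before it. get_calibration takes no time and is no camera call.
- job.job_done(): hands the job in, once; it reports no verdict.
The state is a dict: "clock": time; "joints": joint angles; "joint_vel": joint speeds; "joint_efforts": joint torques, N m; "position": TCP position; "ee_rot": TCP orientation; "contact_force": force on the tool from outside, world axes, zero at the start; "wrist_torque": the same for the moment, N m; "gripper_width": finger opening in mm.
Only numpy, scipy, OpenCV 4.12 (cv2) and the standard library are available. Lean on these libraries where they do the work, as an engineer would, in place of code of your own. Each camera call takes 0.05 s, during which the arm holds its last target. There are 200 camera calls.

## Task

The circuit board is about to be worked on, so its supply contacts must be kept apart: pull the isolating blade (the flat tool with the wide cross-bar below its handle) straight up out of the wooden tool stand and lower it, blade down, into the gap between the two copper jaws of the contact block. Keep hold of it until it is all but fully down, and leave it standing upright by itself, fully home with its cross-bar resting on the block's two end cheeks. Leave the other tools in the stand and everything else on the bench where it is.

Things in the scene. Friction and masses are not known exactly. Their poses are not given: they have to be found in the camera images.
- iso_blade: Isolating blade, rigid grey plastic, 145 mm long, 80 g, standing tip down in a well of the stand. Origin at the middle of its tip; z up along the tool, y across its width, x its thickness. From the tip: blade 6 (x) by 30 (y) mm, z 0 to 60; cross-bar 14 by 70 mm, z 60 to 70; flat handle 12 by 30 mm, z 70 to 145. Half a turn about z makes no difference.
- stand: Wooden tool stand, fixed, 70 (x) by 210 (y) by 55 mm high, origin at the centre of its underside. Three wells in a row along y (at -68, 0, 68 mm), each 10 (x) by 39 (y) mm and 45 mm deep, open at the top, floor 10 mm above the bench. Which tool is in which well varies; each stands with its width along the stand's y.
- contact_block: Supply contact block, fixed: black base 120 (x) by 100 (y) by 15 mm, origin at the centre of its underside, z up. Over the origin, two upright copper jaws leave a gap 12 mm wide (x) and 42 mm long (y), open at the top, floor at z = 15 mm. Above z = 68 mm the jaws' lips flare outward, to about 21 mm apart at z = 84 mm.
- gap_mouth (a point): Point at the centre of the contact block's gap, level with the tops (z = 85 mm) of the two black end cheeks that close the gap's ends (each 40 mm in x, 16 mm in y, inner faces at y = +-21 mm). The blade goes in with its width along the block's y; when home its cross-bar rests on both cheek tops and its tip is 60 mm below this point.
- scraper: Scraper standing in another well: steel blade 6 by 32 mm, 60 mm long, round black handle 22 mm thick, 137 mm long in all. Origin at its tip, z up. Not needed.
- brush: Flat brush standing in another well: black bristles and steel ferrule 8 by 34 mm, 60 mm long, slim wooden handle 10 by 18 mm, 130 mm long in all. Origin at its tip, z up. Not needed.
- spool: Empty white wire spool, 58 mm diameter, 48 mm high, standing between stand and block. Origin at the centre of its underside.
- mug: White mug, 82 mm diameter, 95 mm high. Origin at the centre of its underside.
- meter: Yellow handheld meter lying flat, 180 (x) by 90 (y) by 42 mm. Origin at the centre of its underside.
- board: Green circuit board with components lying flat, 100 (x) by 200 (y) by 14 mm. Origin at the centre of its underside.
- pliers: Pliers with green handles lying along their x axis, about 150 by 58 by 14 mm. Origin on the bench at the pivot.
- psu: Aluminium instrument box, 90 (x) by 130 (y) by 40 mm. Origin at the centre of its underside.
Not all that is in view belongs to the job. Several things have the shape of the stand; the one meant has the colours described above.

How it is judged (in metres and radians):
On the way, in this order (a step that is already met when the one before it is completed fails the run):
1. the isolating blade is pulled clear of the stand, its tip above the stand's top (z of iso_blade in the frame of stand above 0.06 m), for 0.1 s.
2. the blade is lowered at least 45 mm below the cheek tops into the gap while the fingers still hold it (z of iso_blade in the frame of contact_block below 0.04 m and horizontal distance between iso_blade and contact_block below 0.015 m and contact force between the fingers and iso_blade above 1 N), for 0.1 s.
At the end, for the whole second after the job is handed in: The blade stands by itself at rest in the gap: tip within 5 mm of its seated height, within 7 mm (x) and 14 mm (y) of the gap centre, upright within 0.15 rad, width along the gap within 0.25 rad; scraper and brush still in their wells (tips moved under 30 mm) (z of iso_blade in the frame of contact_block between 0.02 and 0.03 m and x of iso_blade in the frame of contact_block between -0.007 and 0.007 m and y of iso_blade in the frame of contact_block between -0.014 and 0.014 m and angle between iso_blade's own z axis and vertical below 0.15 rad and angle between the y axis of iso_blade and the y axis of contact_block, either way round below 0.25 rad and linear speed of iso_blade below 0.02 m/s and distance of each of scraper, brush from where it was at the start of the episode below 0.03 m); the robot touches nothing.
It fails at once if the spool, mug, meter, board, pliers or instrument box is moved more than 30 mm (distance of any of spool, mug, meter, board, pliers, psu from where it was at the start of the episode above 0.03 m).
It fails at once if the scraper or the brush is moved more than 30 mm out of its well (distance of any of scraper, brush from where it was at the start of the episode above 0.03 m).
It also fails if it takes over 45 s, if anything falls off the work surface, if the arm or the gripper's body presses on something with over 40 N, if the wrist force passes 120 N, or if a joint passes its speed limit or range.

## Working session

There is one attempt and no reset: what is moved stays moved. The work goes in short steps, Python scripts to look and compute and a tool call to move; the robot and the scene stay as the last step left them, time stands still between calls to the robot, and variables do not carry over. Pictures are saved under pics/ and viewed, about 8 in all and at most 12, crops included, and the job is handed in when it is done.

Besides the shell and the picture viewer there is one more tool, called by a JSON object that holds its "api" and its "payload". send_rows: Moves the arm, as the interface text tells. Its arguments: {"type":"object","properties":{"steps":{"type":"array","items":{"type":"array","items":{"type":"array","items":{"type":"number"}}}}},"required":["steps"]}

```bash
mkdir -p pics; ls; python3 - <<'E'
from bench import arm, optics, job
import cv2, numpy as np
s=arm.read_state(); print(s)
for n in ("top","side"):
    p,d=optics.get_image(n); cv2.imwrite(f"pics/{n}0.png",p); np.savez(f"pics/{n}0.npz",p=p,d=d)
    print(n,optics.get_calibration(n),(d>0).mean())
print(optics.get_calibration("wrist"))
E
```

```text
pics
{'clock': 0.0, 'joints': array([-8.98418458e-01,  3.85574038e-01,  6.61747988e-03, -5.27663144e-04,
       -1.19399783e+00, -2.58594443e-01]), 'joint_vel': array([-1.81223932e-03, -2.25118157e-05,  5.72689237e-04,  8.08959804e-04,
        1.65162552e-03,  8.22085057e-04]), 'joint_efforts': array([-8.92203661e-04, -3.92291200e+01,  1.88397825e+01,  4.18615893e+00,
       -4.56692316e-03, -4.51686390e-06]), 'position': array([ 251.04269854, -571.62575014,  190.70361013]), 'ee_rot': array([-2.05323506e-01,  9.78693534e-01,  1.07429423e-03, -2.65203304e-04]), 'contact_force': array([-0.12798672, -0.25043131,  0.06572911]), 'wrist_torque': array([ 0.06359753, -0.00935412, -0.03768691]), 'gripper_width': 85.3852748115046}
top {'K': array([[448.60410912,   0.        , 323.16786914],
       [  0.        , 448.60410912, 195.95173382],
       [  0.        ,   0.        ,   1.        ]]), 'rvec': array([ 2.13008753, -2.18366992,  0.17499196]), 'tvec': array([ -12.93263892,  574.7377409 , 1267.2593854 ])} 0.99606640625
side {'K': array([[408.03477952,   0.        , 319.15617632],
       [  0.        , 408.03477952, 199.21196026],
       [  0.        ,   0.        ,   1.        ]]), 'rvec': array([ 0.54095831, -2.45275184,  1.44273386]), 'tvec': array([ 515.27328721,  188.16944477, 1103.58858175])} 0.98432421875
{'K': array([[324.72569791,   0.        , 318.66807915],
       [  0.        , 324.72569791, 196.84989939],
       [  0.        ,   0.        ,   1.        ]]), 'hand_eye': array([[ 2.27526939e-05, -9.60948122e-01, -2.76728579e-01,
         6.97720184e+01],
       [ 9.99999982e-01, -3.05204610e-05,  1.88203450e-04,
        -4.08399891e-01],
       [-1.89299636e-04, -2.76728578e-01,  9.60948104e-01,
        -1.81805903e+02],
       [ 0.00000000e+00,  0.00000000e+00,  0.00000000e+00,
         1.00000000e+00]])}
```

View pics/top0.png

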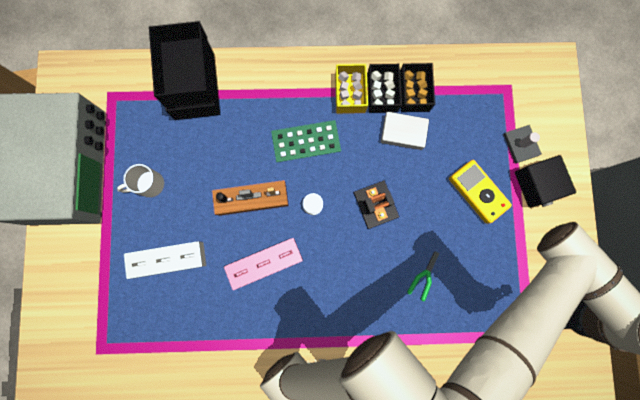

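View pics/side0.png

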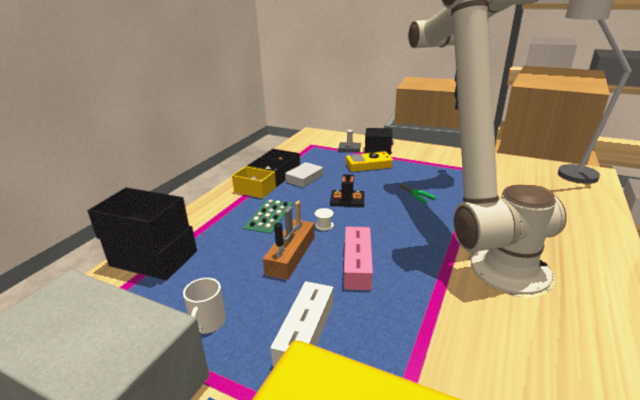

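The top view shows a wooden stand at (250,197), with white and pink decoys at (163,260) and (263,263). Three tools stand in it: black at (221,196), grey at (247,194) and wood at (272,190). The contact block is at (376,205) and the spool at (313,204). I take the middle grey tool as the blade and will check it in a close crop.

```bash
cat > h.py <<'E'
import cv2, numpy as np
from scipy.spatial.transform import Rotation as R
from bench import arm, optics, job
def cam(n,s=None):
    c=optics.get_calibration(n)
    if n!="wrist":
        Rm=cv2.Rodrigues(c["rvec"])[0]; return c["K"],Rm.T,-Rm.T@c["tvec"]
    Rt=R.from_quat(s["ee_rot"]).as_matrix(); H=c["hand_eye"]
    return c["K"],Rt@H[:3,:3],Rt@H[:3,3]+s["position"]
def cloud(d,K,Rw,o):
    v,u=np.mgrid[:d.shape[0],:d.shape[1]]
    P=np.stack([(u-K[0,2])/K[0,0]*d,(v-K[1,2])/K[1,1]*d,d],-1)
    return P@Rw.T+o
def ray(uv,z,K,Rw,o):
    r=Rw@np.array([(uv[0]-K[0,2])/K[0,0],(uv[1]-K[1,2])/K[1,1],1]); return o+r*(z-o[2])/r[2]
E
python3 - <<'E'
from h import *
f=np.load("pics/top0.npz"); p,d=f["p"],f["d"]; c=cam("top"); P=cloud(d,*c); print("cam",c[2])
def rect(name,u0,u1,v0,v1,z0,z1):
    Q=P[v0:v1,u0:u1].reshape(-1,3); Q=Q[(Q[:,2]>z0)&(Q[:,2]<z1)]
    r=cv2.minAreaRect(Q[:,:2].astype(np.float32)); print(name,len(Q),r,Q[:,2].mean())
rect("stand",205,295,175,220,45,62)
rect("block base",345,405,175,235,8,22)
rect("cheeks",345,405,175,235,78,92)
rect("tools",205,295,175,220,100,170)
for a in [(205,235),(236,262),(262,285)]: rect("tool",*a,175,220,85,170)
rect("spool",300,326,190,218,40,56)
s=np.load("pics/side0.npz")["p"]
A=cv2.resize(p[170:235,200:410],None,fx=3.8,fy=3.8,interpolation=2); B=cv2.resize(s[165:285,255:385],None,fx=2.6,fy=2.6,interpolation=2)
im=np.zeros((A.shape[0]+B.shape[0],A.shape[1],3),np.uint8); im[:A.shape[0]]=A; im[A.shape[0]:,:B.shape[1]]=B
cv2.imwrite("pics/crop1.png",im)
E
```

```text
cam [3.89606421e+02 1.30214296e+00 1.33590502e+03]
stand 1436 ((576.237548828125, 184.58152770996094), (70.94847106933594, 210.8418731689453), 6.464290142059326) 54.93392847513445
block base 870 ((542.5286254882812, -168.1284637451172), (159.6785888671875, 144.6997833251953), 15.977602005004883) 15.463654603801265
cheeks 260 ((551.4867553710938, -185.26150512695312), (40.18669509887695, 75.06086730957031), 19.40326499938965) 84.28007570077366
tools 206 ((573.3597412109375, 184.00698852539062), (19.0271053314209, 153.85910034179688), 5.225501537322998) 138.31258371146293
tool 86 ((567.127197265625, 250.7230682373047), (18.81932830810547, 20.144041061401367), 2.0452754497528076) 132.4473999284865
tool 104 ((575.2885131835938, 186.4775848388672), (12.055858612060547, 47.114097595214844), 6.429810047149658) 136.1120471058791
tool 46 ((583.1160888671875, 115.92401123046875), (16.439844131469727, 10.405864715576172), 85.724609375) 124.33710885409812
spool 306 ((555.2113037109375, 4.257745742797852), (54.985755920410156, 56.207637786865234), 88.3234634399414) 48.17143902681601
```

View pics/crop1.png

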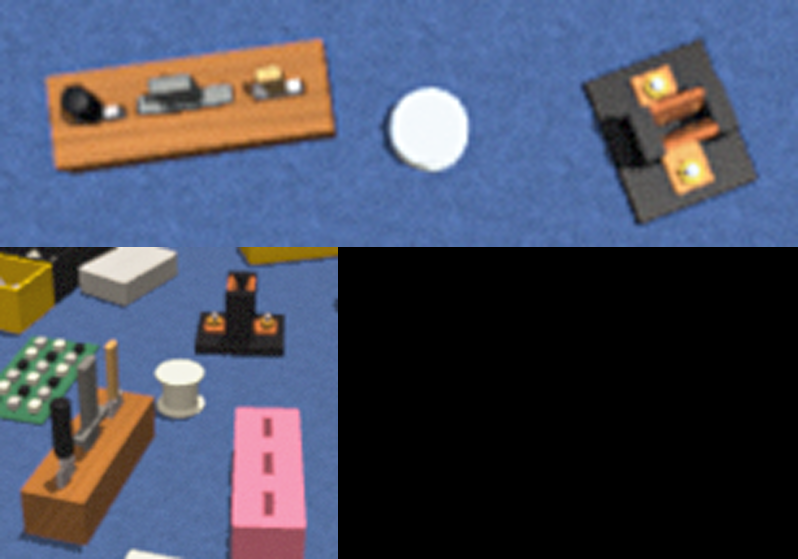

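The crop confirms it: the middle tool is grey with a wide cross-bar, the scraper (round black handle) is on the left and the brush (wood) on the right. The grey tool is at about (575,186), with the stand yawed 6.5°. The block is at about (551,-185), yawed 19.4°. I'll move over the stand first.

{"api": "send_rows", "payload": {"steps": [[[-2.2,2.06,-0.4,0,1],[-2.2,2.06,-0.4,0,1],[-2.2,2.06,-0.4,0,1],[-2.2,2.06,-0.4,0,1],[-2.2,2.06,-0.4,0,1],[-2.2,2.06,-0.4,0,1],[-2.2,2.06,-0.4,0,1],[-2.2,2.06,-0.4,0,1],[-2.2,2.06,-0.4,0,1],[-2.2,2.06,-0.4,0,1]]]}}

```text
clock: 0.93
position: [369.8, -285.3, 225.0]
ee_rot: [-0.199, 0.98, 0.007, -0.004]
contact_force: [1.3, -0.3, 0.4]
gripper_width: 85.5
```

{"api": "send_rows", "payload": {"steps": [[[-2.2,2.06,0,0,1],[-2.2,2.06,0,0,1],[-2.2,2.06,0,0,1],[-2.2,2.06,0,0,1],[-2.2,2.06,0,0,1],[-2.2,2.06,0,0,1],[-2.2,2.06,0,0,1],[-2.2,2.06,0,0,1],[-2.2,2.06,0,0,1],[-2.2,2.06,0,0,1]]]}}

```text
clock: 1.77
position: [492.3, 6.0, 226.3]
ee_rot: [-0.2, 0.98, 0.008, -0.005]
contact_force: [0.6, 0.0, 0.2]
gripper_width: 85.6
```

{"api": "send_rows", "payload": {"steps": [[[0,0,0,-0.12,1],[0,0,0,-0.12,1],[0,0,0,-0.12,1],[0,0,0,-0.12,1],[0,0,0,-0.12,1],[0,0,0,-0.12,1],[0,0,0,-0.12,1],[0,0,0,-0.12,1],[0,0,0,-0.12,1],[0,0,0,-0.12,1]]]}}

```text
clock: 2.6
position: [491.2, 13.1, 220.6]
ee_rot: [0.736, -0.677, -0.014, 0.004]
contact_force: [-0.4, 0.2, 0.3]
gripper_width: 85.5
```

{"api": "send_rows", "payload": {"steps": [[[-2.1,-1.25,-0.2,-0.01,1],[-2.1,-1.25,-0.2,0,1],[-2.1,-1.25,-0.2,0,1],[-2.1,-1.25,0,0,1],[-2.1,-1.25,0,0,1],[-2.1,-1.25,0,0,1],[-2.1,-1.25,0,0,1],[-1.6,-0.9,0,0,1],[0,0,0,0,1],[0,0,0,0,1]]]}}

```text
clock: 3.43
position: [571.3, 190.9, 221.1]
ee_rot: [0.74, -0.673, -0.017, 0.008]
contact_force: [-0.0, -0.3, -0.1]
gripper_width: 85.5
```

```bash
cat > w.py <<'E'
from h import *
import sys
def shot(name):
    s=arm.read_state(); p,d=optics.get_image("wrist"); cv2.imwrite(f"pics/{name}.png",p)
    c=cam("wrist",s); return s,p,d,c,cloud(d,*c)
def pose(s):
    M=R.from_quat(s["ee_rot"]).as_matrix()
    print("t",s["clock"],"pos",s["position"].round(1),"yaw y",np.degrees(np.arctan2(M[1,1],M[0,1])).round(2),"zaxis",M[:,2].round(4),"F",s["contact_force"].round(1),"w",s["gripper_width"]); return M
def rect(n,P,x,y,rad,z0,z1):
    Q=P.reshape(-1,3); Q=Q[(np.hypot(Q[:,0]-x,Q[:,1]-y)<rad)&(Q[:,2]>z0)&(Q[:,2]<z1)]
    print(n,len(Q),cv2.minAreaRect(Q[:,:2].astype(np.float32)),np.median(Q[:,2]),"mean",Q[:,:2].mean(0).round(1)) if len(Q)>4 else print(n,"few")
E
python3 - <<'E'
from w import *
s,p,d,c,P=shot("w1"); pose(s)
rect("stand",P,576,185,125,50,60)
rect("handle",P,575,186,30,148,160)
rect("bar",P,575,186,50,74,86)
E
```

```text
t 3.4333 pos [571.3 190.9 221.1] yaw y -174.57 zaxis [-0.0358  0.0104 -0.9993] F [-0.  -0.3 -0.1] w 85.541159487251
stand 10325 ((574.2337646484375, 184.23513793945312), (70.18037414550781, 210.7099609375), 6.6227803230285645) 54.57497109274453 mean [576.3 169.3]
handle 541 ((574.3358154296875, 183.28919982910156), (11.97827434539795, 29.131532669067383), 6.906489372253418) 154.24700319642264 mean [574.4 182.8]
bar 331 ((575.1560668945312, 180.6434326171875), (13.044805526733398, 63.76789093017578), 4.723951816558838) 79.33244319134292 mean [577.2 161. ]
```

View pics/w1.png

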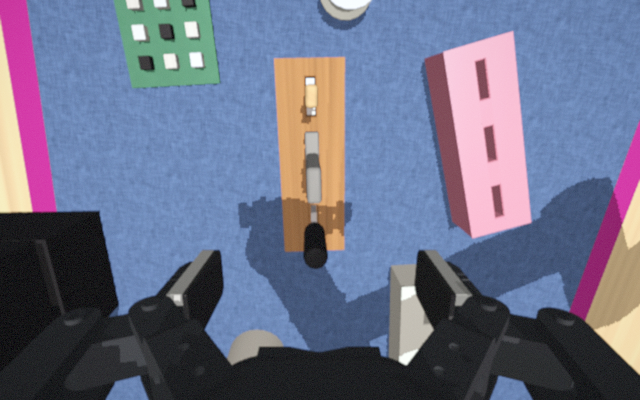

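{"api": "send_rows", "payload": {"steps": [[[0.22,-0.1,1.3,-0.022,1],[0.22,-0.1,1.3,0,1],[0.22,-0.1,1.3,0,1],[0.22,-0.1,1.3,0,1],[0,0,0,0,1],[0,0,0,0,1]]]}}

```text
clock: 3.98
position: [572.2, 177.6, 168.3]
ee_rot: [0.746, -0.666, -0.017, 0.008]
contact_force: [-0.5, -0.3, -0.2]
gripper_width: 85.5
```

```bash
cat > go.py <<'E'
from w import *
# print tool-frame shift (cm) to a target TCP x y z and jaw yaw deg
def go(x,y,z,yaw):
    s=arm.read_state(); M=pose(s); t=M.T@(np.array([x,y,z])-s["position"])
    cy=np.degrees(np.arctan2(M[1,1],M[0,1])); print("shift cm",(t/10).round(2),"turn",np.radians(-((yaw-cy+90)%180-90)).round(3))
go(*map(float,sys.argv[1:5]))
E
python3 go.py 573.6 183.5 103 6.7
```

```text
t 3.9833 pos [572.2 177.6 168.3] yaw y -173.49 zaxis [-0.0359  0.0106 -0.9993] F [-0.5 -0.3 -0.2] w 85.54084595423883
shift cm [-0.48 -0.43  6.52] turn -0.003
```

{"api": "send_rows", "payload": {"steps": [[[-0.08,-0.07,1.1,0,1],[-0.08,-0.07,1.1,0,1],[-0.08,-0.07,1.1,0,1],[-0.08,-0.07,1.1,0,1],[-0.08,-0.07,1.1,0,1],[-0.05,-0.05,0.6,0,1],[0,0,0,0,1],[0,0,0,0,1]]]}}

```text
clock: 4.65
position: [574.4, 183.1, 105.3]
ee_rot: [0.746, -0.666, -0.016, 0.005]
contact_force: [0.6, 0.5, 0.3]
gripper_width: 85.3
```

```bash
python3 go.py 573.6 183.5 103 6.7
```

```text
t 4.65 pos [574.4 183.1 105.3] yaw y -173.56 zaxis [-0.0308  0.0133 -0.9994] F [0.6 0.5 0.3] w 85.32563018479031
shift cm [-0.04  0.07  0.23] turn -0.004
```

Aligned, so I close.

{"api": "send_rows", "payload": {"steps": [[[0,0,0,0,0],[0,0,0,0,0],[0,0,0,0,0],[0,0,0,0,0],[0,0,0,0,0],[0,0,0,0,0],[0,0,0,0,0],[0,0,0,0,0]]]}}

```text
clock: 5.32
position: [576.2, 184.0, 108.4]
ee_rot: [0.746, -0.666, -0.015, 0.002]
contact_force: [-0.6, 0.9, -1.2]
gripper_width: 9.9
```

```bash
python3 go.py 574 183.3 230 6.7
```

```text
t 5.3167 pos [576.2 184.  108.4] yaw y -173.53 zaxis [-0.0254  0.016  -0.9995] F [-0.6  0.9 -1.2] w 9.914357785359213
shift cm [ -0.19   0.51 -12.15] turn -0.004
```

{"api": "send_rows", "payload": {"steps": [[[0,0.03,-1.0,0,0],[-0.02,0.03,-1.0,0,0],[-0.02,0.03,-1.0,0,0],[-0.02,0.03,-1.0,0,0],[-0.02,0.03,-1.0,0,0],[-0.02,0.03,-1.0,0,0]]]}}

```text
clock: 5.82
position: [574.5, 183.2, 172.2]
ee_rot: [0.746, -0.666, -0.016, 0.004]
contact_force: [-0.8, -0.2, -1.6]
gripper_width: 9.9
```

```bash
python3 go.py 576 184 240 6.7
```

```text
t 5.8167 pos [574.5 183.2 172.2] yaw y -173.56 zaxis [-0.0293  0.0142 -0.9995] F [-0.8 -0.2 -1.6] w 9.876363750014399
shift cm [-0.19  0.03 -6.78] turn -0.005
```

{"api": "send_rows", "payload": {"steps": [[[-0.02,0.02,-1.0,0,0],[-0.02,0.02,-1.0,0,0],[-0.02,0.02,-1.0,0,0],[-0.02,0.02,-1.0,0,0],[-0.02,0.02,-1.0,0,0],[-0.02,0.02,-1.0,0,0],[0,0,-0.8,0,0],[0,0,0,0,0],[0,0,0,0,0]]]}}

```text
clock: 6.57
position: [576.4, 183.8, 252.8]
ee_rot: [0.746, -0.666, -0.014, 0.001]
contact_force: [-0.0, -0.2, -0.6]
gripper_width: 9.7
```

```bash
python3 - <<'E'
from w import *
s,p,d,c,P=shot("w2"); M=pose(s)
g=s["position"]
rect("bar top",P,g[0],g[1],60,g[2]-50,g[2]-10)
pp,dd=optics.get_image("side"); cs=cam("side")
K,Rw,o=cs; q=K@(Rw.T@(g-o)); q=(q[:2]/q[2]).astype(int); print(q)
u,v=q; A=cv2.resize(pp[max(v-110,0):v+90,u-110:u+110],None,fx=2,fy=2); B=p
im=np.zeros((400,440+360,3),np.uint8); im[:A.shape[0],:440]=A[:400]; im[:,440:]=p[:,140:500]
cv2.imwrite("pics/c2.png",im)
E
python3 go.py 551.5 -185.3 240 19.4
```

```text
t 6.5667 pos [576.4 183.8 252.8] yaw y -173.54 zaxis [-0.0221  0.0179 -0.9996] F [-0.  -0.2 -0.6] w 9.717985102495147
bar top 844 ((579.0736083984375, 163.07078552246094), (13.936922073364258, 27.888113021850586), 5.197666645050049) 224.10251642085018 mean [579.3 161.2]
[284 175]
t 6.6667 pos [576.3 183.7 252.4] yaw y -173.54 zaxis [-0.0226  0.0174 -0.9996] F [-0.6  0.2 -1. ] w 9.731218029654706
shift cm [36.4   6.59  0.65] turn -0.226
```

View pics/c2.png

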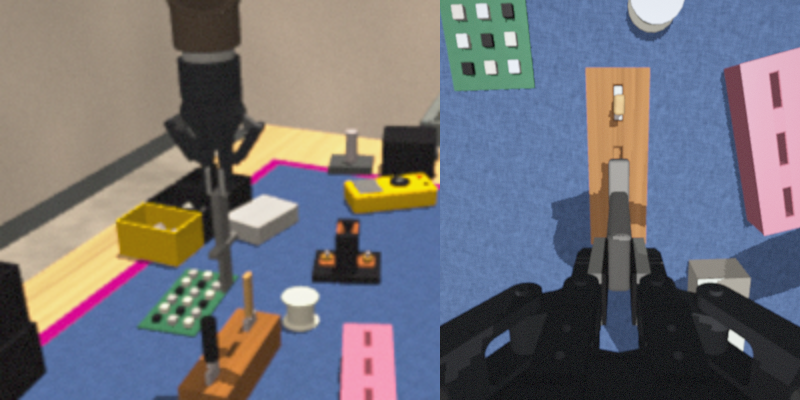

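The blade is held upright, with its cross-bar just below the fingers and the other tools in place. I raise it a little more, then travel to the block.

{"api": "send_rows", "payload": {"steps": [[[0,0,-1.2,0,0],[0,0,-1.2,0,0],[1.2,0.2,0,0,0],[1.8,0.33,0,0,0],[1.8,0.33,0,0,0],[1.8,0.33,0,0,0],[1.8,0.33,0,0,0],[1.8,0.33,0,0,0],[1.8,0.33,0,0,0],[1.8,0.33,0,0,0]]]}}

```text
clock: 7.5
position: [561.3, 35.7, 263.0]
ee_rot: [0.747, -0.665, -0.02, 0.01]
contact_force: [0.4, 0.6, -0.7]
gripper_width: 9.6
```

{"api": "send_rows", "payload": {"steps": [[[1.8,0.33,0,0,0],[1.8,0.33,0,0,0],[1.8,0.33,0,0,0],[1.8,0.33,0,0,0],[1.8,0.33,0,0,0],[1.8,0.33,0,0,0],[1.2,0.2,0,0,0],[0.5,0.1,0,-0.08,0],[0,0,0,-0.08,0],[0,0,0,-0.06,0]]]}}

```text
clock: 8.33
position: [542.3, -107.1, 250.3]
ee_rot: [0.815, -0.579, -0.029, 0.014]
contact_force: [-0.3, 0.1, -1.2]
gripper_width: 9.7
```

```bash
python3 go.py 553.5 -187 240 19.4
```

```text
t 8.3333 pos [ 542.3 -107.1  250.3] yaw y -160.69 zaxis [-0.064   0.0115 -0.9979] F [-0.3  0.1 -1.2] w 9.731198004337209
shift cm [7.94 1.53 0.87] turn -0.002
```

{"api": "send_rows", "payload": {"steps": [[[1.3,0.25,0,0,0],[1.3,0.25,0,0,0],[1.3,0.25,0,0,0],[1.3,0.25,0,0,0],[1.3,0.25,0,0,0],[0.8,0.1,0,0,0],[0,0,0,0,0],[0,0,0,0,0],[0,0,0,0,0],[0,0,0,0,0]]]}}

```text
clock: 9.17
position: [551.3, -187.3, 243.6]
ee_rot: [0.815, -0.578, -0.033, 0.015]
contact_force: [-0.3, -0.9, -1.7]
gripper_width: 9.7
```

```bash
python3 - <<'E'
from w import *
s,p,d,c,P=shot("w3"); M=pose(s)
g=s["position"]
rect("bar",P,g[0],g[1],60,g[2]-50,g[2]-10)
rect("cheeks",P,551,-185,50,80,90)
rect("base",P,551,-185,90,10,20)
# cloud in tool frame: bar front end + blade below
Q=(P.reshape(-1,3)-g)@M; m=(abs(Q[:,0])<45)&(abs(Q[:,1])<12)&(Q[:,2]>15)&(Q[:,2]<100); Q=Q[m]
for a,b in((15,25),(25,32),(32,45),(45,70),(70,100)):
    k=Q[(Q[:,2]>=a)&(Q[:,2]<b)]
    if len(k): print(a,len(k),k.min(0).round(1),k.max(0).round(1),np.median(k,0).round(1))
cv2.imwrite("pics/w3.png",p)
E
python3 go.py 553.5 -187 240 19.4
```

```text
t 9.1667 pos [ 551.3 -187.3  243.6] yaw y -160.66 zaxis [-0.072   0.014  -0.9973] F [-0.3 -0.9 -1.7] w 9.710761087186828
bar 857 ((556.399169921875, -205.2810516357422), (13.650166511535645, 31.734359741210938), 18.769641876220703) 214.4776230763768 mean [ 557.9 -208.5]
cheeks 1185 ((549.7299194335938, -186.1804656982422), (39.712860107421875, 74.50657653808594), 19.613819122314453) 84.40114766778493 mean [ 557.4 -194.4]
base 4242 ((549.8026123046875, -186.36886596679688), (120.24449920654297, 100.2540054321289), 19.468252182006836) 14.554581044835857 mean [ 554.4 -192.6]
15 77 [12.1 -6.7 15.1] [15.6  5.  24.7] [15.  -0.3 20.1]
25 713 [ 3.9 -7.8 25. ] [35.6  5.9 31.4] [24.4 -0.9 28.4]
32 20 [33.7 -7.6 32.1] [35.6  5.  36. ] [35.4 -1.3 33.7]
t 9.2167 pos [ 551.3 -187.2  243.6] yaw y -160.65 zaxis [-0.072   0.0139 -0.9973] F [ 0.1 -0.4 -1.4] w 9.698838275540632
shift cm [ 0.07 -0.24  0.35] turn -0.001
```

View pics/w3.png

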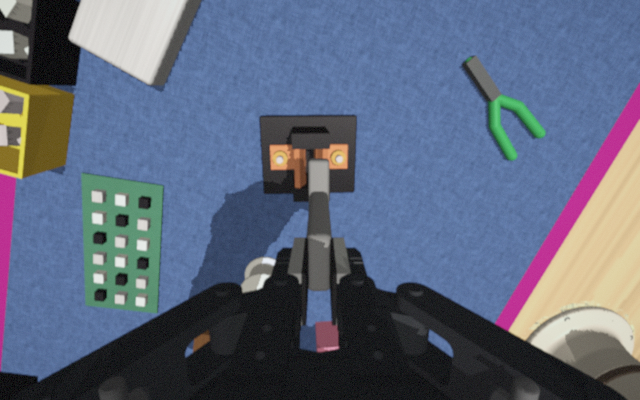

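The blade's far end is at (318,165) and the block's gap lies behind it at about (310,160). The block refines to (549.8,-186.3) at 19.5°. The tool has drifted to a 4° tilt, so I'll test whether small up-and-down rows reduce it.

{"api": "send_rows", "payload": {"steps": [[[0,0,-1.5,0,0],[0,0,-1.5,0,0],[0,0,-1.5,0,0],[0,0,-1.5,0,0],[0,0,0,0,0],[0,0,0,0,0],[0,0,0,0,0],[0,0,0,0,0]]]}}

```text
clock: 9.88
position: [554.6, -183.6, 304.3]
ee_rot: [0.817, -0.576, -0.035, 0.015]
contact_force: [-0.7, -0.2, -0.8]
gripper_width: 9.5
```

{"api": "send_rows", "payload": {"steps": [[[0,0,1.5,0,0],[0,0,1.5,0,0],[0,0,1.5,0,0],[0,0,1.5,0,0],[0,0,0,0,0],[0,0,0,0,0],[0,0,0,0,0],[0,0,0,0,0]]]}}

```text
clock: 10.55
position: [547.4, -181.7, 238.0]
ee_rot: [0.817, -0.575, -0.038, 0.017]
contact_force: [0.2, 0.4, -1.3]
gripper_width: 9.8
```

```bash
python3 go.py 553.5 -187 240 19.4
```

```text
t 10.55 pos [ 547.4 -181.7  238. ] yaw y -160.25 zaxis [-0.0823  0.0167 -0.9965] F [ 0.2  0.4 -1.3] w 9.765550341932078
shift cm [ 0.7  -0.38 -0.26] turn 0.006
```

{"api": "send_rows", "payload": {"steps": [[[0,0,0,0,0],[0,0,0,0,0],[0,0,0,0,0],[0,0,0,0,0],[0,0,0,0,0],[0,0,0,0,0],[0,0,0,0,0],[0,0,0,0,0]]]}}

```text
clock: 11.22
position: [549.2, -182.1, 241.4]
ee_rot: [0.817, -0.576, -0.035, 0.015]
contact_force: [0.8, 0.1, -0.7]
gripper_width: 9.8
```

```bash
python3 go.py 553.5 -187 240 19.4;  python3 -c "
from h import *
print(arm.read_state()['joints'].round(4))"
```

```text
t 11.2167 pos [ 549.2 -182.1  241.4] yaw y -160.25 zaxis [-0.0757  0.0156 -0.997 ] F [ 0.8  0.1 -0.7] w 9.82922808510024
shift cm [ 0.61 -0.25  0.1 ] turn 0.006
[-0.0476  0.3212  0.0399 -0.0122 -1.366   0.3938]
```

Idle rows creep upward and undo the tilt (about 0.007 rad per 8 rows), and there is time to spare, so I use them.

{"api": "send_rows", "payload": {"steps": [[[0,0,0,0,0],[0,0,0,0,0],[0,0,0,0,0],[0,0,0,0,0],[0,0,0,0,0],[0,0,0,0,0],[0,0,0,0,0],[0,0,0,0,0],[0,0,0,0,0],[0,0,0,0,0]]]}}

```text
clock: 12.05
position: [549.1, -182.1, 241.2]
ee_rot: [0.817, -0.575, -0.036, 0.016]
contact_force: [0.8, -0.7, -1.2]
gripper_width: 9.6
```

{"api": "send_rows", "payload": {"steps": [[[0,0,0,0,0],[0,0,0,0,0],[0,0,0,0,0],[0,0,0,0,0],[0,0,0,0,0],[0,0,0,0,0],[0,0,0,0,0],[0,0,0,0,0],[0,0,0,0,0],[0,0,0,0,0]]]}}

```text
clock: 12.88
position: [549.1, -182.1, 241.2]
ee_rot: [0.817, -0.575, -0.036, 0.016]
contact_force: [0.1, -0.4, -1.0]
gripper_width: 9.9
```

{"api": "send_rows", "payload": {"steps": [[[0,0,0,0,0],[0,0,0,0,0],[0,0,0,0,0],[0,0,0,0,0],[0,0,0,0,0],[0,0,0,0,0],[0,0,0,0,0],[0,0,0,0,0],[0,0,0,0,0],[0,0,0,0,0]]]}}

```text
clock: 13.72
position: [549.1, -182.0, 241.2]
ee_rot: [0.817, -0.575, -0.036, 0.016]
contact_force: [-1.0, 0.3, -1.4]
gripper_width: 9.8
```

{"api": "send_rows", "payload": {"steps": [[[0,0,0,0,0],[0,0,0,0,0],[0,0,0,0,0],[0,0,0,0,0],[0,0,0,0,0],[0,0,0,0,0],[0,0,0,0,0],[0,0,0,0,0],[0,0,0,0,0],[0,0,0,0,0]]]}}

```text
clock: 14.55
position: [549.1, -182.0, 241.2]
ee_rot: [0.817, -0.575, -0.036, 0.016]
contact_force: [-0.1, 0.5, -1.7]
gripper_width: 9.7
```

```bash
python3 go.py 553.5 -187 240 19.4
```

```text
t 14.55 pos [ 549.1 -182.   241.2] yaw y -160.25 zaxis [-0.0762  0.0156 -0.997 ] F [-0.1  0.5 -1.7] w 9.65766631352443
shift cm [ 0.62 -0.25  0.08] turn 0.006
```

The creep was only settling. The tilt is a steady 0.077 rad, so I'll measure the blade's own lean and its tip directly from the side and top cameras.

```bash
cat > blade.py <<'E'
from w import *
s=arm.read_state(); M=pose(s); g=s["position"]
c=cam("side"); K,Rw,o=c
p,d=optics.get_image("side"); P=cloud(d,*c)
rel=P-g; L=(np.hypot(rel[...,0],rel[...,1])<50)&(rel[...,2]<-8)&(rel[...,2]>-112)&(P[...,2]>95)
Q=rel[L]; print(len(Q))
a=np.radians(19.5); bx=np.array([np.cos(a),np.sin(a),0]); by=np.array([-np.sin(a),np.cos(a),0])
for z0 in range(-10,-111,-10):
    k=Q[(Q[:,2]<=z0)&(Q[:,2]>z0-10)]
    if len(k): print(z0-5,len(k),"bx",(k@bx).min().round(1),(k@bx).max().round(1),np.median(k@bx).round(1),"by med",np.median(k@by).round(1),(k@by).min().round(1),(k@by).max().round(1))
v,u=np.where(L); b=(max(v.min()-40,0),v.max()+70,u.min()-40,u.max()+40); A=p[b[0]:b[1],b[2]:b[3]]
sp,sd,sc,sP=None,None,None,None
cv2.imwrite("pics/%s.png"%sys.argv[1],cv2.resize(A,None,fx=4,fy=4,interpolation=2)[:600,:800]); print(A.shape,b)
E
python3 blade.py b1
```

```text
t 14.55 pos [ 549.1 -182.   241.2] yaw y -160.25 zaxis [-0.0762  0.0156 -0.997 ] F [-0.1  0.5 -1.7] w 9.65766631352443
83
-15 12 bx -5.6 4.6 -0.8 by med 15.9 10.0 22.0
-25 18 bx -8.6 3.2 -2.7 by med 19.8 -13.1 37.4
-35 17 bx -9.5 4.9 -3.3 by med 30.9 -25.6 40.2
-45 4 bx -6.1 -2.7 -4.4 by med 19.0 18.4 20.4
-55 5 bx -6.2 -2.8 -6.2 by med 19.7 17.8 23.5
-65 6 bx -6.5 -2.8 -4.6 by med 17.9 14.9 21.3
-75 5 bx -6.4 -2.9 -3.0 by med 15.4 14.5 18.3
-85 7 bx -9.2 -3.1 -6.4 by med 17.1 -5.8 19.9
-95 7 bx -9.5 -3.2 -6.7 by med 15.2 -6.8 20.1
(135, 84, 3) (np.int64(100), np.int64(235), np.int64(306), np.int64(390))
```

View pics/b1.png

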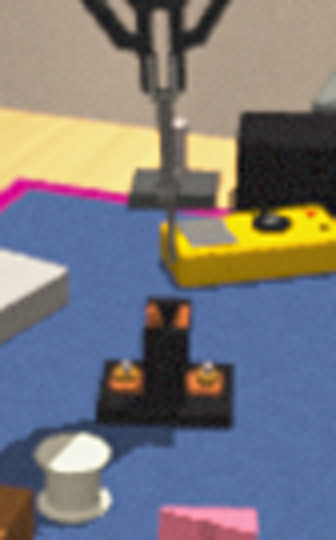

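The side crop shows the blade hanging above the block's gap (168,315 in the crop), leaning with the tool by about 0.067 rad in block x. I'll check once whether quick lateral rows change the tilt.

{"api": "send_rows", "payload": {"steps": [[[-3,0,0,0,0],[-3,0,0,0,0],[-3,0,0,0,0],[0,0,0,0,0],[0,0,0,0,0],[0,0,0,0,0],[0,0,0,0,0],[0,0,0,0,0]]]}}

```text
clock: 15.27
position: [518.6, -96.0, 244.3]
ee_rot: [0.816, -0.577, -0.035, 0.016]
contact_force: [-0.1, 0.6, -2.0]
gripper_width: 9.8
```

```bash
python3 go.py 553.5 -187 240 19.4
```

```text
t 15.2667 pos [518.6 -96.  244.3] yaw y -160.44 zaxis [-0.076   0.0153 -0.997 ] F [-0.1  0.6 -2. ] w 9.820260439316591
shift cm [ 9.76 -0.27  0.03] turn 0.003
```

{"api": "send_rows", "payload": {"steps": [[[3,0,0,0,0],[3,0,0,0,0],[3,0,0,0,0],[0,0,0,0,0],[0,0,0,0,0],[0,0,0,0,0],[0,0,0,0,0],[0,0,0,0,0]]]}}

```text
clock: 15.93
position: [549.9, -187.5, 238.5]
ee_rot: [0.815, -0.579, -0.037, 0.016]
contact_force: [0.3, 0.1, -0.6]
gripper_width: 10.0
```

```bash
python3 go.py 553.5 -187 240 19.4
```

```text
t 15.9333 pos [ 549.9 -187.5  238.5] yaw y -160.69 zaxis [-0.0784  0.016  -0.9968] F [ 0.3  0.1 -0.6] w 9.976390010335187
shift cm [ 0.06 -0.35 -0.17] turn -0.002
```

```bash
python3 go.py 555.5 -187.5 203 19.5
```

```text
t 15.9333 pos [ 549.9 -187.5  238.5] yaw y -160.69 zaxis [-0.0784  0.016  -0.9968] F [ 0.3  0.1 -0.6] w 9.976390010335187
shift cm [ 0.33 -0.77  3.5 ] turn -0.003
```

{"api": "send_rows", "payload": {"steps": [[[0.1,-0.25,1.1,0,0],[0.1,-0.25,1.1,0,0],[0.1,-0.25,1.1,0,0],[0,0,0,0,0],[0,0,0,0,0],[0,0,0,0,0],[0,0,0,0,0],[0,0,0,0,0]]]}}

```text
clock: 16.6
position: [555.2, -183.7, 201.9]
ee_rot: [0.816, -0.576, -0.037, 0.016]
contact_force: [-0.4, -0.8, -0.6]
gripper_width: 10.3
```

```bash
cat > rel.py <<'E'
from w import *
s,p,d,c,P=shot(sys.argv[1]); M=pose(s); g=s["position"]
a=np.radians(19.5); B=np.array([[np.cos(a),np.sin(a)],[-np.sin(a),np.cos(a)]])
F=P.reshape(-1,3); T=(F-g)@M
ck=F[(abs(F[:,2]-85)<5)&(np.hypot(F[:,0]-550,F[:,1]+186)<48)][:,:2]@B.T
bc=np.array([549.8,-186.3])@B.T
print("cheek bx range",np.percentile(ck[:,0],[1,99]).round(1),"by",np.percentile(ck[:,1],[1,99]).round(1),"old centre",bc.round(1))
m=(T[:,2]>25)&(T[:,2]<36)&(abs(T[:,1])<12)&(T[:,0]>8)&(T[:,0]<42); b=F[m]; e=b[:,:2]@B.T
cx=np.percentile(ck[:,0],[1,99]).mean(); cyy=np.percentile(ck[:,1],[1,99]).mean()
print("bar bx",np.percentile(e[:,0],[1,99]).round(1),"by min",e[:,1].min().round(1),"z",np.median(b[:,2]).round(1),"bar-cheek dx",(np.percentile(e[:,0],[1,99]).mean()-cx).round(2),"dy",(np.percentile(e[:,1],1)+35-cyy).round(2))
n=B@(-M[:2,2]); print("lean per mm up in block axes",n.round(4),"tool pos - cheek",(B@g[:2]-[cx,cyy]).round(2))
E
python3 rel.py w4; python3 blade.py b2; python3 go.py 555.5 -187.5 203 19.5
```

```text
t 16.6 pos [ 555.2 -183.7  201.9] yaw y -160.39 zaxis [-0.0785  0.0162 -0.9968] F [-0.4 -0.8 -0.6] w 10.282685466203512
cheek bx range [436.6 475.3] by [-396.1 -323.1] old centre [ 456.1 -359.1]
bar bx [454.2 467.6] by min -392.8 z 172.5 bar-cheek dx 4.99 dy 2.08
lean per mm up in block axes [ 0.0686 -0.0415] tool pos - cheek [6.08 1.17]
t 16.65 pos [ 555.3 -183.7  202.1] yaw y -160.39 zaxis [-0.0781  0.0161 -0.9968] F [-0.7  1.2 -1. ] w 9.675961815110371
86
-15 12 bx -7.3 2.3 -4.5 by med 15.8 -5.1 21.4
-25 23 bx -8.9 4.2 -4.4 by med 19.6 3.5 39.1
-35 12 bx -9.4 4.3 -2.5 by med 38.3 -29.9 41.7
-45 2 bx -5.0 -1.6 -3.3 by med 19.5 19.3 19.8
-55 7 bx -7.4 -1.5 -5.0 by med 19.2 -4.8 25.9
-65 8 bx -7.6 -1.4 -3.5 by med 14.3 -12.5 21.1
-75 7 bx -8.2 -5.1 -7.7 by med 9.0 -0.4 18.7
-85 7 bx -8.9 -5.3 -8.4 by med 18.0 12.3 22.0
-95 4 bx -8.9 -5.4 -7.2 by med 20.5 18.2 20.6
(137, 85, 3) (np.int64(108), np.int64(245), np.int64(304), np.int64(389))
t 16.7 pos [ 555.3 -183.8  202.1] yaw y -160.4 zaxis [-0.078   0.0162 -0.9968] F [ 0.4 -0.4 -1.1] w 9.840087917526064
shift cm [ 0.36  0.11 -0.1 ] turn 0.002
```

```bash
python3 go.py 554.6 -187.2 165 19.5;python3 go.py 554.6 -187.2 128 19.5
```

```text
t 16.7 pos [ 555.3 -183.8  202.1] yaw y -160.4 zaxis [-0.078   0.0162 -0.9968] F [ 0.4 -0.4 -1.1] w 9.840087917526064
shift cm [ 0.45 -0.08  3.7 ] turn 0.002
t 16.7 pos [ 555.3 -183.8  202.1] yaw y -160.4 zaxis [-0.078   0.0162 -0.9968] F [ 0.4 -0.4 -1.1] w 9.840087917526064
shift cm [ 0.61 -0.33  7.38] turn 0.002
```

{"api": "send_rows", "payload": {"steps": [[[0.25,-0.03,1.0,0,0],[0.25,-0.03,1.0,0,0],[0.2,-0.03,0.8,0,0],[0,0,0,0,0],[0,0,0,0,0],[0,0,0,0,0],[0,0,0,0,0],[0,0,0,0,0]]]}}

```text
clock: 17.37
position: [556.1, -190.7, 170.5]
ee_rot: [0.816, -0.577, -0.037, 0.016]
contact_force: [0.4, -0.3, -1.1]
gripper_width: 9.7
```

```bash
python3 rel.py w5; python3 go.py 554.6 -187.2 128 19.5
```

```text
t 17.3667 pos [ 556.1 -190.7  170.5] yaw y -160.45 zaxis [-0.0785  0.0163 -0.9968] F [ 0.4 -0.3 -1.1] w 9.661620588813634
cheek bx range [436.4 475.5] by [-396.1 -323.1] old centre [ 456.1 -359.1]
bar bx [452.7 466.1] by min -399.6 z 141.1 bar-cheek dx 3.42 dy -4.86
lean per mm up in block axes [ 0.0685 -0.0416] tool pos - cheek [ 4.55 -5.8 ]
t 17.4167 pos [ 556.1 -190.7  170.6] yaw y -160.44 zaxis [-0.0783  0.0162 -0.9968] F [ 0.   0.7 -0.3] w 9.69296523147626
shift cm [-0.2  -0.26  4.26] turn 0.001
```

{"api": "send_rows", "payload": {"steps": [[[-0.06,-0.06,0.8,0,0],[-0.05,-0.06,0.8,0,0],[-0.05,-0.06,0.8,0,0],[0,0,0,0,0],[0,0,0,0,0],[0,0,0,0,0]]]}}

```text
clock: 17.92
position: [555.2, -187.6, 144.0]
ee_rot: [0.816, -0.577, -0.037, 0.016]
contact_force: [0.4, -0.3, -1.1]
gripper_width: 9.5
```

```bash
python3 rel.py w6; python3 go.py 554.6 -187.2 128 19.5
```

```text
t 17.9167 pos [ 555.2 -187.6  144. ] yaw y -160.43 zaxis [-0.0782  0.0164 -0.9968] F [ 0.4 -0.3 -1.1] w 9.50540732442906
cheek bx range [436.5 475.4] by [-396.1 -327.7] old centre [ 456.1 -359.1]
bar bx [452.9 466.3] by min -396.5 z 114.7 bar-cheek dx 3.66 dy 0.61
lean per mm up in block axes [ 0.0682 -0.0416] tool pos - cheek [ 4.76 -0.3 ]
t 17.9667 pos [ 555.4 -187.6  144.2] yaw y -160.43 zaxis [-0.0778  0.0163 -0.9968] F [-0.8 -0.1 -0.7] w 9.7140952242117
shift cm [ 0.   -0.05  1.62] turn 0.001
```

{"api": "send_rows", "payload": {"steps": [[[0,-0.03,0.6,0,0],[0,-0.03,0.6,0,0],[0,0,0.2,0,0],[0,0,0,0,0],[0,0,0,0,0],[0,0,0,0,0]]]}}

```text
clock: 18.47
position: [555.3, -187.3, 129.2]
ee_rot: [0.816, -0.577, -0.036, 0.016]
contact_force: [-0.8, 0.1, -0.5]
gripper_width: 9.3
```

```bash
python3 rel.py w7; python3 go.py 554.6 -187.2 124 19.5
```

```text
t 18.4667 pos [ 555.3 -187.3  129.2] yaw y -160.43 zaxis [-0.0766  0.016  -0.9969] F [-0.8  0.1 -0.5] w 9.263847679457726
cheek bx range [436.3 475.5] by [-396.2 -331.3] old centre [ 456.1 -359.1]
bar bx [453.1 466.5] by min -396.2 z 99.8 bar-cheek dx 3.92 dy 2.7
lean per mm up in block axes [ 0.0669 -0.0407] tool pos - cheek [4.97 1.78]
t 18.5167 pos [ 555.3 -187.3  129.2] yaw y -160.43 zaxis [-0.0765  0.016  -0.9969] F [-0.1  0.2 -1.2] w 9.771800948479584
shift cm [-0.02  0.03  0.53] turn 0.001
```

{"api": "send_rows", "payload": {"steps": [[[0,0,0.2,0,0],[0,0,0.2,0,0],[0,0,0,0,0],[0,0,0,0,0],[0,0,0,0,0],[0,0,0,0,0]]]}}

```text
clock: 19.02
position: [555.4, -187.4, 125.5]
ee_rot: [0.816, -0.577, -0.035, 0.015]
contact_force: [-0.1, -0.2, -1.4]
gripper_width: 9.6
```

```bash
python3 rel.py w8
```

```text
t 19.0167 pos [ 555.4 -187.4  125.5] yaw y -160.43 zaxis [-0.0752  0.0157 -0.997 ] F [-0.1 -0.2 -1.4] w 9.639123380940907
cheek bx range [436.4 475.3] by [-396.2 -331.8] old centre [ 456.1 -359.1]
bar bx [453.2 466.6] by min -396.4 z 96.2 bar-cheek dx 4.08 dy 2.82
lean per mm up in block axes [ 0.0656 -0.0399] tool pos - cheek [5.12 1.95]
```

{"api": "send_rows", "payload": {"steps": [[[0,0,0,0,0.2],[0,0,0,0,0.4],[0,0,0,0,0.7],[0,0,0,0,1],[0,0,0,0,1],[0,0,0,0,1],[0,0,0,0,1],[0,0,0,0,1]]]}}

```text
clock: 19.73
position: [556.3, -187.7, 126.8]
ee_rot: [0.816, -0.577, -0.034, 0.015]
contact_force: [0.9, 0.1, 0.9]
gripper_width: 85.5
```

```bash
python3 - <<'E'
from w import *
s,p,d,c,P=shot("w9"); pose(s)
rect("handle",P,552,-186,40,150,185); rect("bar",P,552,-186,50,90,100); rect("cheek",P,550,-186,50,82,88)
E
```

```text
t 19.7333 pos [ 556.3 -187.7  126.8] yaw y -160.41 zaxis [-0.0727  0.0148 -0.9972] F [0.9 0.1 0.9] w 85.47214285632944
handle 1786 ((540.2205810546875, -192.47744750976562), (44.7006721496582, 29.899288177490234), 19.332054138183594) 169.25274753873506 mean [ 555.1 -190.9]
bar 803 ((553.7291870117188, -187.7152099609375), (13.677165985107422, 69.14251708984375), 19.146221160888672) 94.51492098699458 mean [ 560.9 -204.6]
cheek 2312 ((549.5997924804688, -186.47593688964844), (40.089141845703125, 74.61480712890625), 19.49976921081543) 84.34408994244276 mean [ 551.2 -191.4]
```

View pics/w9.png

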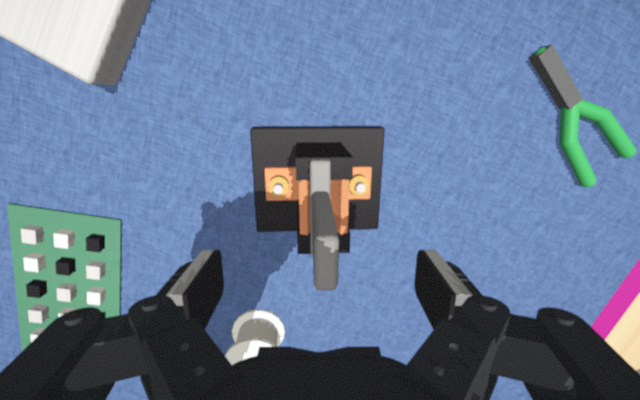

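The bar rests on the cheeks (top at 94.5 mm) at (320,170), and the fingers are well clear on both sides. I retract straight up.

{"api": "send_rows", "payload": {"steps": [[[0,0.06,-1.0,0,1],[0,0.06,-1.2,0,1],[0,0.06,-1.5,0,1],[0,0.06,-1.5,0,1],[0,0.06,-1.5,0,1],[0,0.06,-1.5,0,1],[0,0,-1.5,0,1],[0,0,0,0,1],[0,0,0,0,1],[0,0,0,0,1]]]}}

```text
clock: 20.62
position: [559.9, -191.0, 233.2]
ee_rot: [0.816, -0.577, -0.033, 0.015]
contact_force: [-0.6, -0.2, 0.0]
gripper_width: 85.1
```

```bash
python3 - <<'E'
from w import *
s,p,d,c,P=shot("w10"); pose(s)
rect("handle",P,552,-186,40,162,178); rect("bar",P,552,-186,50,90,100); rect("cheek",P,550,-186,50,82,88)
t,dt=optics.get_image("top"); cv2.imwrite("pics/top9.png",t)
q,dq=optics.get_image("side")
A=cv2.resize(q[130:280,240:390],None,fx=2.6,fy=2.6); im=np.zeros((400,800,3),np.uint8); im[:390,:390]=A; im[:,400:]=p[:,120:520]; cv2.imwrite("pics/fin.png",im)
Pt=cloud(dt,*cam("top"))
rect("scraper",Pt,567,250,25,85,170);rect("brush",Pt,583,116,25,85,170);rect("spool",Pt,555,4,40,40,56)
E
```

```text
t 20.6167 pos [ 559.9 -191.   233.2] yaw y -160.41 zaxis [-0.0708  0.0136 -0.9974] F [-0.6 -0.2  0. ] w 85.13316314785831
handle 540 ((556.00341796875, -186.738037109375), (11.343562126159668, 29.97569465637207), 19.784696578979492) 169.26969246171663 mean [ 556.4 -187.7]
bar 373 ((553.6911010742188, -187.6287384033203), (13.993444442749023, 68.96116638183594), 19.821414947509766) 94.52457448361213 mean [ 560.9 -206. ]
cheek 1196 ((549.6220092773438, -186.3587188720703), (38.871421813964844, 74.41532135009766), 19.532133102416992) 84.38066527850282 mean [ 549.9 -189.2]
scraper 88 ((566.959716796875, 251.16456604003906), (19.55195426940918, 19.172626495361328), 89.10417175292969) 143.2610315493148 mean [566.  248.6]
brush 45 ((583.3634643554688, 116.15653991699219), (9.600333213806152, 17.47243881225586), 2.6844258308410645) 135.27687389232324 mean [581.9 115.6]
spool 55 ((558.973876953125, 24.848690032958984), (13.332683563232422, 44.225276947021484), 83.007568359375) 48.66188794615414 mean [557.7  23.6]
```

View pics/fin.png

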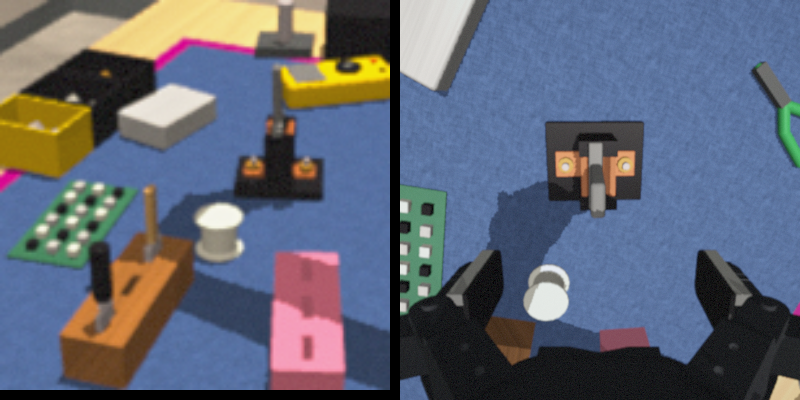

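```bash
python3 -c "
from bench import job; print(job.job_done())"
```

```text
the job is handed in; nothing more can be done
None
```

The isolating blade is seated in the contact block and standing on its own, and the job was handed in at about 21 s of the 45 s allowed. I pulled it straight up out of the wooden stand's middle well. I then lowered it into the gap with the fingers still closed until it was about 1 mm from home, opened them, and retracted straight up to about 60 mm above its top.

**Last checks**
- **Height:** the cross-bar top is at 94.5 mm and the cheek tops at 84.4 mm, so the tip is about 25 mm up, as it should be when seated.
- **Position:** the tip is estimated about 1 mm (x) and 3 mm (y) from the gap centre. The blade leans by about 0.03 rad, and its width lines up with the gap within about 0.01 rad.
- **Other tools:** the top camera found the scraper and brush within about 1 mm of where they started.

**What disagreed or was not confirmed**
- **Tool tilt:** the tool drifted to about 0.08 rad of tilt during transport, and I could not remove it. I corrected for it when lining up the descent.
- **Camera difference:** the top and wrist cameras differed by about 2 mm in x on the block and the stand. I used the wrist camera for the final alignment.
- **Spool:** the arm partly hid the spool from the top camera in the last reading. Its numeric check is therefore not valid, but the side and wrist views show it standing where it was.

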